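# Tip the chestnuts from the jug into the crock

## Robot

A 6-joint arm with a two-finger parallel gripper is mounted at the origin on the work surface. World frame = base frame: x ahead of the robot, y to its left, z up, the work surface at z = 0. Lengths are in m, angles in rad, forces in N, time in s.
With the tool pointing down it reaches from about 0.425 to 0.95 m from the base axis. Payload 3.5 kg.
Tool frame: the origin (TCP) lies midway between the tips of the shut fingers; the grasp point (between the pads) lies 19 mm behind it; z points along the fingers, x is the direction in which the jaws open and shut, and the axes are right-handed (so a half turn about z gives the same grasp; the last joint's range is limited). The gripper opens to 85 mm and grips with 20 to 120 N. Pads are 22 mm wide; open, the fingers measure 114 mm over their backs; the gripper's body (76 mm by 85 mm) begins 54 mm behind the grasp point. The pads swing forward as they close: fully open they stand 13 mm farther back than shut.
Start: joints at [-1.412, 0.286, 1.577, -0, 1.279, -0.15], TCP at [0.205, -0.643, 0.231] pointing down, gripper open.
Joint ranges: [-2.77, 2.77], [-0.9, 2.22], [0.21, 2.48], [-1.53, 4.67], [0.24, 2.81], [-2.84, 2.84]. Speed limits (rad/s): [2.79, 2.79, 3.14, 3.14, 3.14, 3.14].

## Interface

Orientations are given as a unit quaternion [x, y, z, w].
In Python, from workcell import movep, move_straight, move_joints, open_jaws, grasp, pause, ik, capture, camera_info, PlanningError, sign_off, current_time, current_qpos, current_qd, current_effort, current_position, current_ee_rot, current_ft_force, current_torque, current_gripper_width gives the robot as it stands. Calls block until the motion is done:
- movep(position, orientation): joint-space move of the TCP to a pose.
- move_straight(position, orientation=None, max_speed=0.15): straight line of the TCP; orientation=None keeps the orientation; max_speed is the mean speed in m/s.
- move_joints(angles): joint-space move.
- open_jaws() and grasp(grasp_force=None): open the fingers fully, or close them until they stop; grasp_force is the grip in N (None keeps the last).
- pause(seconds).
- ik(position, orientation): joint angles nearest the present ones, or None.
- capture(name): name is "scene" or "top" or "wrist"; returns the picture (420x560x3 uint8, red, green, blue); there is no depth.
- camera_info(name): a dict with "fx", "fy", "cx", "cy" (pixels), "eye" and "attitude" of the camera in the world; the wrist camera has in their place "hand_eye" (4x4, takes a point from camera to tool coordinates, whose origin is the TCP and whose axes are the tool frame's). Camera axes: x right, y up, looking along -z (the intrinsics and any distortion apply to the point x, -y, -z); pixel columns grow to the right and rows downward; lengths in m; the calibration is good to about 2 mm. A picture is of the moment at which its call begins: read the wrist's pose just before it. camera_info takes no time and is no camera call.
A pose or a line that the arm cannot do raises PlanningError and nothing moves.
- sign_off(): hands the job in, once; it reports no verdict.
Readings, each from a call of its own:
- current_time(): time.
- current_qpos(): joint angles.
- current_qd(): joint speeds.
- current_effort(): joint torques, N m.
- current_position(): TCP position.
- current_ee_rot(): TCP orientation.
- current_ft_force(): force on the tool from outside, world axes, zero at the start.
- current_torque(): the same for the moment, N m.
- current_gripper_width(): finger opening in m.
Only numpy, scipy, OpenCV 4.12 (cv2) and the standard library are available. Lean on these libraries where they do the work, as an engineer would, in place of code of your own. Each camera call takes 0.05 s, during which the arm holds its last target.

## Task

Take the wooden lid off the crock and lay it flat on the counter, knob up. Then pick up the white jug, turn its beak to the crock and tip all four chestnuts over the beak into the crock without dropping any, and stand the empty jug upright on the counter. Leave the crock and the bottle, mill, loaf and mug standing where they are, and leave the lid lying flat on the counter.

Things in the scene. Friction and masses are not known exactly. Their poses are not given: they have to be found in the camera images.
- jug_mid (a point): White metal jug, 110 mm tall, 0.2 to 0.45 kg, open top, walls 3.5 mm, four loose chestnuts inside, facing any way at the start. Point on its middle line, 55 mm above its flat base; x points to the beak (spout), z up, y across. Flat parallel upright sides, 47 mm apart outside, from x = -44 to +52 mm; upright back at x = -44; base from x = -44 to +24. Beak and handle: see their entries
- jug_beak (a point): Tip of the jug's beak, level with the rim: 87.5 mm ahead of the jug's middle line, 110 mm above its base; axes as the jug's. The jug's front slopes from its base (x = +24) out to here, 30 degrees from upright; the sides draw in to a 36 mm wide open mouth. Chestnuts run out over it once the jug is tipped forwards some 70 to 85 degrees
- jug_handle (a point): Middle of the jug's loop handle, a 12 mm thick round bar behind the jug, upright here: 74 mm behind the jug's middle line, 57 mm above its base; the loop spans 20 to 90 mm above the base and stands out to 80 mm behind the middle line. Axes as the jug's
- chestnut0: One of four loose, smooth brown chestnuts, about 33 x 31 x 31 mm, 20 g, starting in the jug; origin at its centre
- chestnut1: One of four loose, smooth brown chestnuts, about 33 x 31 x 31 mm, 20 g, starting in the jug; origin at its centre
- chestnut2: One of four loose, smooth brown chestnuts, about 33 x 31 x 31 mm, 20 g, starting in the jug; origin at its centre
- chestnut3: One of four loose, smooth brown chestnuts, about 33 x 31 x 31 mm, 20 g, starting in the jug; origin at its centre
- crock_mouth (a point): Round open terracotta crock standing loose on the counter, 1.3 kg: outer diameter 150 mm, wall 6 mm, 90 mm tall, inner floor 8 mm up. This point is the centre of its mouth, level with its rim (90 mm above the counter). z up
- lid_knob (a point): Wooden lid, 160 g, at first lying on the crock: disc 156 mm wide, 10 mm thick, with a 126 mm wide, 6 mm deep step below that sits loosely in the crock's mouth, and an upright round knob on top, 26 mm wide, 34 mm tall. Point half-way up the knob, on the lid's axis, 33 mm above the lid's lowest face; z up. Flat on the counter, this point is 33 mm up
- bottle_mid (a point): Bystander: upright amber glass bottle, 64 mm diameter, 200 mm tall; this point is half-way up
- mill_mid (a point): Bystander: dark wooden pepper mill, 56 mm diameter, 150 mm tall; this point is half-way up
- loaf_mid (a point): Bystander: bread loaf 140 mm long (its x), 72 mm wide, 62 mm tall; this point is 30 mm above the counter
- mug_mid (a point): Bystander: blue-grey ceramic mug, 76 mm diameter, 85 mm tall, handle 35 mm beyond the wall at its +y; this point is half-way up
There are look-alikes about, which are no part of the job. There is more than one size of the part that bears jug_mid; the job needs the smallest.

How it is judged:
By the outcome, as a careful person would: the job done as asked, in the order asked, and still so for the second after the job is handed in, with the robot touching nothing.
It also fails if it takes over 72 s, if anything falls off the work surface, if the arm or the gripper's body presses on something with over 40 N, if the wrist force passes 120 N, or if a joint passes its speed limit or range.

## Working session

There is one attempt and no reset: what is moved stays moved. The work goes in short steps, each a Python script; the robot and the scene stay as the last script left them, time stands still between calls to the robot, and variables do not carry over. Pictures are saved under pics/ and viewed, and the job is handed in when it is done.

```bash
ls; mkdir -p pics; python3 - <<'E'
from workcell import *
import cv2
for n in ("scene","top","wrist"):
    im=capture(n); cv2.imwrite(f"pics/{n}0.png",im[:,:,::-1]); print(n,camera_info(n))
print(current_time(),current_position(),current_ee_rot())
E
```

```text
pics
scene {'fx': 451.61703628630596, 'fy': 451.61703628630596, 'cx': 285.6810889298499, 'cy': 210.24541176407467, 'eye': array([ 1.13169309, -0.3893376 ,  1.05811756]), 'attitude': array([0.28932718, 0.15082883, 0.43963979, 0.83681378])}
top {'fx': 495.3765260990618, 'fy': 495.3765260990618, 'cx': 277.0083158041239, 'cy': 206.36579371195992, 'eye': array([0.32171707, 0.03746409, 1.47407535]), 'attitude': array([ 0.0572459 , -0.05688691, -0.70475366,  0.70484684])}
wrist {'fx': 290.54646962179373, 'fy': 290.54646962179373, 'cx': 284.9833240473271, 'cy': 209.47644212614824, 'hand_eye': array([[ 9.99999525e-01, -1.64705715e-04,  9.60685281e-04,
         2.06831012e-03],
       [ 1.44356786e-04, -9.49723241e-01, -3.13090633e-01,
        -8.09689809e-02],
       [ 9.63952955e-04,  3.13090623e-01, -9.49722766e-01,
        -1.44319466e-01],
       [ 0.00000000e+00,  0.00000000e+00,  0.00000000e+00,
         1.00000000e+00]])}
0.15 [ 0.2050999  -0.64254243  0.23024438] [ 8.07443554e-01 -5.89944076e-01 -6.82065524e-04 -6.54963017e-04]
```

View pics/scene0.png

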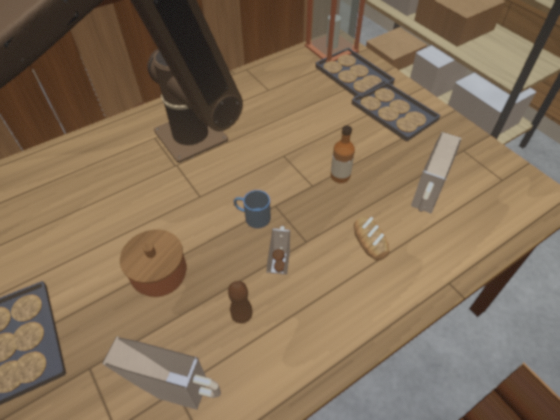

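View pics/top0.png

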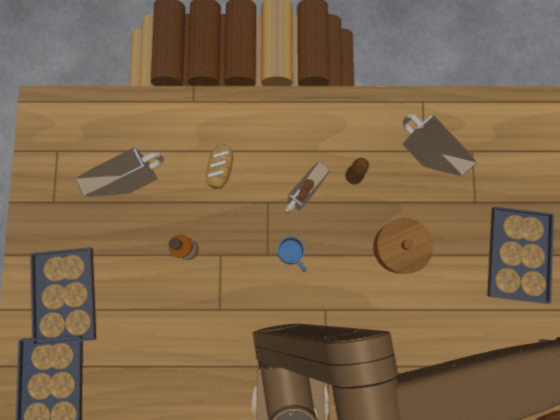

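View pics/wrist0.png

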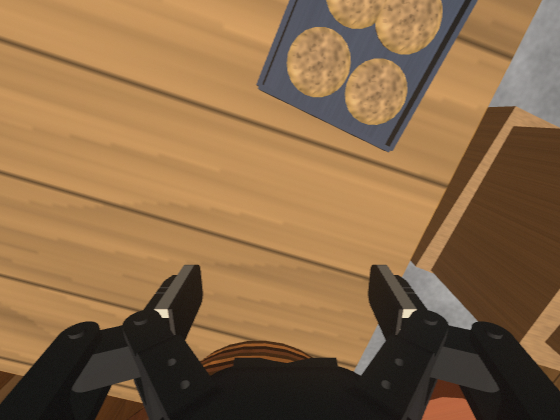

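Top view: the candidates for the jug are (120,175) big, (438,147) big and (308,188) small with chestnuts in it. The lid is at (405,245), and the bystanders are the mill (357,170), mug (291,251), bottle (182,245) and loaf (219,166). I choose the jug at (308,188) and check it in a close crop.

```bash
cat > h.py <<'E'
import numpy as np, cv2
from scipy.spatial.transform import Rotation as R
from workcell import *
def ray(n,u,v,T=None):
    c=camera_info(n)
    d=np.array([(u-c['cx'])/c['fx'],-(v-c['cy'])/c['fy'],-1.])
    if n=='wrist':
        p,q=T; Rw=R.from_quat(q).as_matrix(); H=c['hand_eye']
        return p+Rw@H[:3,3], Rw@H[:3,:3]@d
    return np.array(c['eye']), R.from_quat(c['attitude']).as_matrix()@d
def at(n,u,v,z,T=None):
    o,d=ray(n,u,v,T); return o+d*(z-o[2])/d[2]
def proj(n,P,T=None):
    c=camera_info(n); P=np.asarray(P,float)
    if n=='wrist':
        p,q=T; Rw=R.from_quat(q).as_matrix(); H=c['hand_eye']; o=p+Rw@H[:3,3]; M=Rw@H[:3,:3]
    else: o=np.array(c['eye']); M=R.from_quat(c['attitude']).as_matrix()
    q=M.T@(P-o); return c['cx']+c['fx']*q[0]/-q[2], c['cy']+c['fy']*-q[1]/-q[2]
E
python3 - <<'E'
from h import *
for n,(x0,y0,x1,y1) in {'top':(240,140,450,290),'scene':(100,170,320,330)}.items():
    im=cv2.imread(f'pics/{n}0.png')[y0:y1,x0:x1]
    cv2.imwrite(f'pics/crop_{n}.png',cv2.resize(im,None,fx=3.6,fy=3.6,interpolation=cv2.INTER_CUBIC))
    print(camera_info(n).keys())
E
```

```text
dict_keys(['fx', 'fy', 'cx', 'cy', 'eye', 'attitude'])
dict_keys(['fx', 'fy', 'cx', 'cy', 'eye', 'attitude'])
```

View pics/crop_top.png

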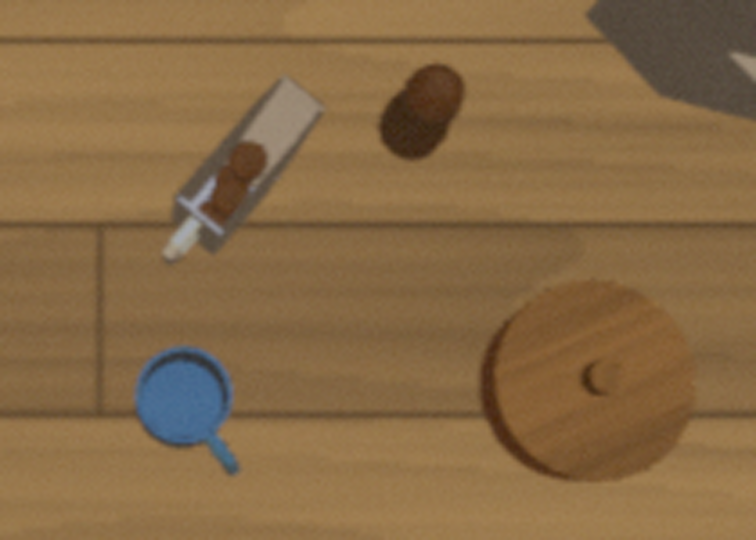

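View pics/crop_scene.png

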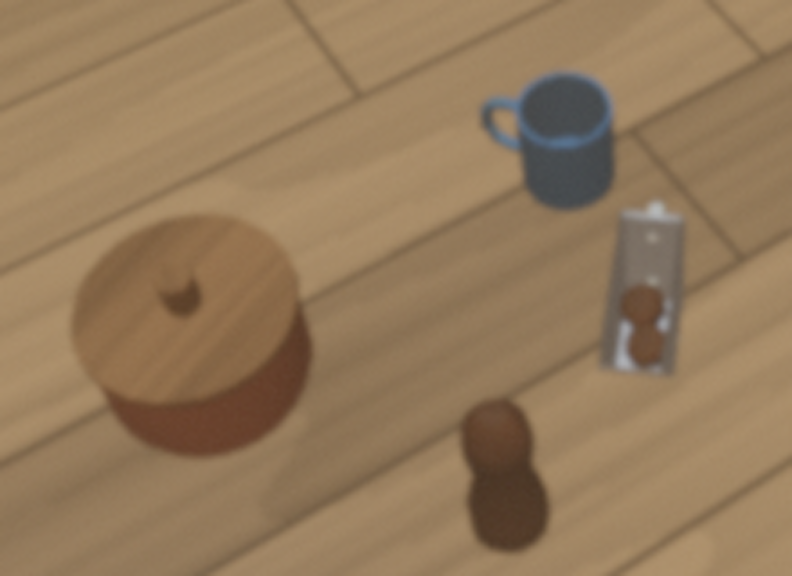

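The crop confirms it: the small jug holds chestnuts, its beak edge runs (285,78)-(323,105), its rim's back corners are (178,198) and (222,233), and its handle is at (180,240) (crop px). The lid's knob is at (605,376).

```bash
python3 - <<'E'
from h import *
t=lambda a,b:(240+a/3.6,140+b/3.6)
s=lambda a,b:(100+a/3.6,170+b/3.6)
P={}
for k,(u,v),z in [('bl',(178,198),.11),('br',(222,233),.11),('fl',(285,78),.11),('fr',(323,105),.11),('hand',(172,255),.085),('knob',(605,376),.134),('lidc',(593,380),.1),('mug',(183,397),.085),('mugh',(235,468),.04),('mill',(437,92),.14),('millbase',(408,130),.01)]:
    P[k]=at('top',*t(u,v),z); print(k,P[k].round(4))
back=(P['bl']+P['br'])/2; f=(P['fl']+P['fr'])/2
d=f-back; print('len',np.linalg.norm(d),'yaw',np.arctan2(d[1],d[0]), 'w',np.linalg.norm(P['bl']-P['br']),np.linalg.norm(P['fl']-P['fr']))
for k,(u,v),z in [('bl',(622,212),.11),('br',(684,216),.11),('fl',(602,368),.11),('fr',(675,374),.11),('knob',(178,272),.134),('mug',(565,108),.085)]:
    print('scene',k,at('scene',*s(u,v),z).round(4))
for n,u,v,z in [('b',177,240,.2),('loaf',219,166,.06),('bigA',75,180,.15),('bigB',475,170,.15)]: print(n,at('top',u,v,z))
# lid disc fit top by hue
im=cv2.imread('pics/top0.png')
E
```

```text
bl [0.5763 0.0034 0.11  ]
br [ 0.5487 -0.0307  0.11  ]
fl [ 0.6723 -0.0812  0.11  ]
fr [ 0.6505 -0.1107  0.11  ]
hand [0.5353 0.0076 0.085 ]
knob [ 0.4358 -0.3165  0.134 ]
lidc [ 0.4356 -0.3161  0.1   ]
mug [ 0.4235 -0.0005  0.085 ]
mugh [ 0.3703 -0.043   0.04  ]
mill [ 0.6535 -0.1952  0.14  ]
millbase [ 0.6531 -0.1926  0.01  ]
len 0.12865410340258446 yaw -0.6939215948831472 w 0.04379821731033485 0.03668367350751002
scene bl [ 0.5526 -0.028   0.11  ]
scene br [0.5808 0.0066 0.11  ]
scene fl [ 0.652  -0.1101  0.11  ]
scene fr [ 0.6835 -0.0725  0.11  ]
scene knob [ 0.438  -0.3137  0.134 ]
scene mug [ 0.4298 -0.      0.085 ]
b [0.44153395 0.2958986  0.2       ]
loaf [0.67208998 0.20826651 0.06      ]
bigA [0.6104904  0.59013921 0.15      ]
bigB [ 0.63856926 -0.50439916  0.15      ]
```

```bash
cat >> h.py <<'E'
LID=np.array([.437,-.315]); CR=np.array([.437,-.315,.09]); JUG=np.array([.598,-.039,.055]); JY=-.694
BEAK=np.array([.0875,0,.055])
def jrot(phi,tip): return R.from_euler('z',phi)*R.from_euler('y',tip)
def tool(mid,phi,tip,a,s,g):
    J=jrot(phi,tip); z=np.array([np.sin(a),0,-np.cos(a)]); x=np.array([0,s,0.])
    M=np.column_stack([x,np.cross(z,x),z])
    Rw=J*R.from_matrix(M)
    return mid+J.apply(np.asarray(g)+.019*z), Rw.as_quat()
def mid_from_beak(b,phi,tip): return np.asarray(b)-jrot(phi,tip).apply(BEAK)
def down(psi):
    x=np.array([np.cos(psi),np.sin(psi),0]); z=np.array([0,0,-1.])
    return R.from_matrix(np.column_stack([x,np.cross(z,x),z])).as_quat()
E
python3 - <<'E'
from h import *
import time
t=time.time()
G=[-.005,0,.030]
def steps(phi):
    u=np.array([np.cos(phi),np.sin(phi),0])
    out=[]
    for tip,h in [(0,.27),(40,.20),(60,.12),(75,.12),(90,.125),(105,.13)]:
        out.append((CR*[1,1,0]-u*.02+[0,0,h],np.radians(tip)))
    return out
for a in (30,15):
  for s in (1,-1):
    A=np.radians(a)
    p,q=tool(JUG,JY,0,A,s,G); print('GRASP',a,s,np.round(ik(p,q),2) if ik(p,q) is not None else None)
    for phi in np.radians(np.arange(-180,180,20)):
        Q=[]
        for b,tip in steps(phi):
            p,q=tool(mid_from_beak(b,phi,tip),phi,tip,A,s,G); Q.append(ik(p,q))
        n=sum(x is not None for x in Q)
        if n>=5:
            print(a,s,round(np.degrees(phi)),n,'jump', [round(float(np.abs(np.array(x)-y).max()),1) for x,y in zip(Q,Q[1:]) if x is not None and y is not None], np.round(Q[1],1))
print(time.time()-t, current_time())
E
```

```text
GRASP 30 1 [-0.13  0.18  2.11 -0.62  0.48 -0.5 ]
30 1 -180 6 jump [0.6, 0.4, 0.4, 0.4, 0.3] [-0.7  0.1  1.8  0.1  1.1  0.8]
30 1 -160 6 jump [0.5, 0.4, 0.3, 0.3, 0.2] [-0.7  0.1  1.8  0.2  1.1  0.5]
30 1 -140 6 jump [0.7, 0.4, 0.2, 0.2, 0.2] [-0.7  0.   1.9  0.2  1.2  0.1]
30 1 -120 6 jump [0.7, 0.3, 0.2, 0.2, 0.2] [-0.7 -0.   1.9  0.2  1.3 -0.2]
30 1 -100 6 jump [0.7, 0.2, 0.2, 0.2, 0.2] [-0.7 -0.1  2.   0.2  1.3 -0.6]
30 1 -80 6 jump [0.6, 0.2, 0.2, 0.2, 0.2] [-0.7 -0.1  2.   0.1  1.4 -0.9]
30 1 -60 6 jump [0.6, 0.3, 0.2, 0.2, 0.2] [-0.8 -0.1  2.1  0.   1.4 -1.3]
30 1 -40 6 jump [0.6, 0.3, 0.3, 0.2, 0.2] [-0.8 -0.2  2.1 -0.   1.4 -1.7]
30 1 -20 6 jump [0.5, 0.3, 0.2, 0.2, 0.2] [-0.9 -0.2  2.1 -0.1  1.4 -2.1]
30 1 0 5 jump [0.3, 0.2, 0.2, 0.2] [-0.9 -0.1  2.  -0.1  1.3 -2.4]
30 1 20 5 jump [0.3, 0.2, 0.2, 0.2] [-0.9 -0.1  2.  -0.2  1.3 -2.8]Traceback (most recent call last):
  File "<stdin>", line 21, in <module>
    return _wrapfunc(a, 'round', decimals=decimals, out=out)
    return _wrapit(obj, method, *args, **kwds)
    result = getattr(arr, method)(*args, **kwds)
TypeError: unsupported operand type(s) for *: 'NoneType' and 'float'
```

```bash
python3 - <<'E'
from h import *
print(current_qpos())
for psi in np.radians(np.arange(-90,91,30)):
    r=[ik([*xy,z],down(psi)) for xy in (LID,(.48,.16)) for z in (.106,.25)]
    print(round(np.degrees(psi)),[None if x is None else np.round(x,2) for x in r])
E
```

```text
[-1.41196736e+00  2.87007084e-01  1.57782342e+00 -3.12955243e-05
  1.27865315e+00 -1.49978504e-01]
-90 [array([-0.81,  0.13,  2.01, -0.  ,  1.  ,  0.76]), array([-0.81, -0.03,  1.89, -0.  ,  1.28,  0.76]), array([ 0.12,  0.06,  2.09, -0.  ,  1.  ,  1.69]), array([ 0.12, -0.11,  1.96, -0.  ,  1.28,  1.69])]
-60 [array([-0.81,  0.13,  2.01, -0.  ,  1.  ,  0.23]), array([-0.81, -0.03,  1.89, -0.  ,  1.28,  0.23]), array([ 0.12,  0.06,  2.09, -0.  ,  1.  ,  1.17]), array([ 0.12, -0.11,  1.96, -0.  ,  1.28,  1.17])]
-30 [array([-0.81,  0.13,  2.01, -0.  ,  1.  , -0.29]), array([-0.81, -0.03,  1.89, -0.  ,  1.28, -0.29]), array([ 0.12,  0.06,  2.09, -0.  ,  1.  ,  0.64]), array([ 0.12, -0.11,  1.96, -0.  ,  1.28,  0.64])]
0 [array([-0.81,  0.13,  2.01, -0.  ,  1.  , -0.81]), array([-0.81, -0.03,  1.89, -0.  ,  1.28, -0.81]), array([ 0.12,  0.06,  2.09, -0.  ,  1.  ,  0.12]), array([ 0.12, -0.11,  1.96, -0.  ,  1.28,  0.12])]
30 [array([-0.81,  0.13,  2.01, -0.  ,  1.  , -1.34]), array([-0.81, -0.03,  1.89, -0.  ,  1.28, -1.34]), array([ 0.12,  0.06,  2.09, -0.  ,  1.  , -0.4 ]), array([ 0.12, -0.11,  1.96, -0.  ,  1.28, -0.4 ])]
60 [array([-0.81,  0.13,  2.01, -0.  ,  1.  , -1.86]), array([-0.81, -0.03,  1.89, -0.  ,  1.28, -1.86]), array([ 0.12,  0.06,  2.09, -0.  ,  1.  , -0.93]), array([ 0.12, -0.11,  1.96, -0.  ,  1.28, -0.93])]
90 [array([-0.81,  0.13,  2.01, -0.  ,  1.  , -2.38]), array([-0.81, -0.03,  1.89, -0.  ,  1.28, -2.38]), array([ 0.12,  0.06,  2.09, -0.  ,  1.  , -1.45]), array([ 0.12, -0.11,  1.96, -0.  ,  1.28, -1.45])]
```

```bash
python3 - <<'E'
from h import *
psi=np.radians(-30)
movep([*LID,.20],down(psi)); print(current_time())
T=(current_position(),current_ee_rot()); im=capture('wrist'); cv2.imwrite('pics/w1.png',im[:,:,::-1]); print(T, proj('wrist',[*LID,.134],T))
E
```

```text
1.6417
(array([ 0.43689085, -0.31607714,  0.20034213]), array([ 9.65758434e-01, -2.59442500e-01,  2.99506053e-04,  3.82000525e-04])) (np.float64(282.11302786048117), np.float64(220.67800311450753))
```

View pics/w1.png

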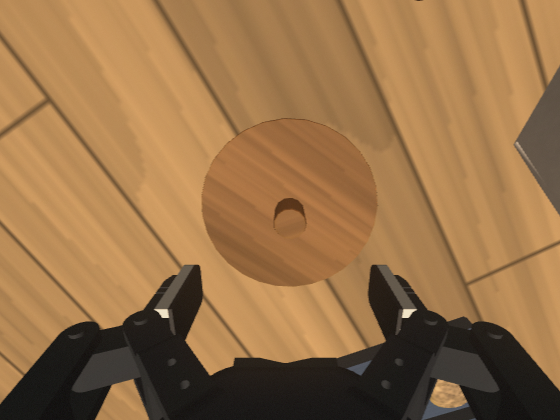

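The wrist view shows the knob top at (290,222), 8 px right of my prediction. I correct for that and lift the lid.

```bash
python3 - <<'E'
from h import *
psi=np.radians(-30)
T=(current_position(),current_ee_rot()); k=at('wrist',290,222,.134,T); print('knob',k)
x,y=(k[0]*2+.437)/3,(k[1]*2-.315)/3
move_straight([x,y,.106],down(psi),max_speed=.12); print(current_time(),current_ft_force())
grasp(40); print(current_gripper_width(),current_time(),current_ft_force())
move_straight([x,y,.25],max_speed=.15); print(current_gripper_width(),current_ft_force(),current_position())
im=capture('scene'); cv2.imwrite('pics/s1.png',im[:,:,::-1]); print(current_time())
E
```

```text
knob [ 0.4416351  -0.31912201  0.134     ]
2.625 [-0.17373991 -0.21991222 -0.05589394]
0.024724510192314083 3.2083 [-0.94664505  0.38276433  2.67352116]
0.02465384414872553 [-0.48410483  0.91645255 -1.60475075] [ 0.43954072 -0.31717938  0.24842277]
4.3667
```

View pics/s1.png

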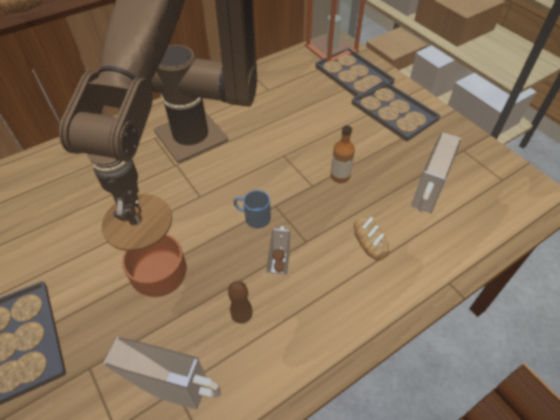

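The lid is off and held level, and the crock stands open at (153,262). Next I place the lid.

```bash
python3 - <<'E'
from h import *
psi=np.radians(-30)
P=[.48,.16]
movep([*P,.20],down(psi)); print(current_time())
move_straight([*P,.032],max_speed=.12); print(current_ft_force())
for z in np.arange(.028,.013,-.002):
    move_straight([*P,z],max_speed=.03); f=current_ft_force(); print(round(z,3),f.round(1),current_position()[2])
    if f[2]>1.5: break
open_jaws(); print(current_time())
move_straight([*P,.15],max_speed=.15)
G=[-.005,0,.030]; A=np.radians(30)
J=JUG.copy(); 
p,q=tool(J+[0,0,.14],JY,0,A,1,G)
d=jrot(JY,0).apply([np.sin(A),0,-np.cos(A)])
movep(p-.02*d,q)
print(current_time())
T=(current_position(),current_ee_rot()); im=capture('wrist'); cv2.imwrite('pics/w2.png',im[:,:,::-1])
for n in('scene','top'): cv2.imwrite(f'pics/{n}2.png',capture(n)[:,:,::-1])
np.savez('T2.npz',p=T[0],q=T[1])
E
```

```text
6.125
[-0.49322516 -0.21877384 -1.46060973]
0.028 [-0.3 -0.6 -1.8] 0.0279589632962394
0.026 [-0.5  0.2 -1.5] 0.02583269646036589
0.024 [ 0.  -0.2 -1.2] 0.023787228260383594
0.022 [-0.5  0.   1.7] 0.022502568424008766
9.325
11.5917
```

View pics/w2.png

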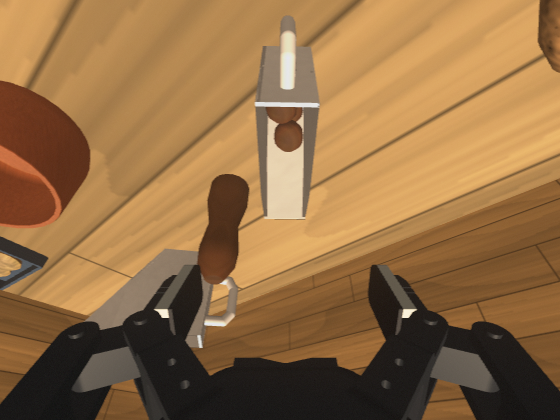

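View pics/scene2.png

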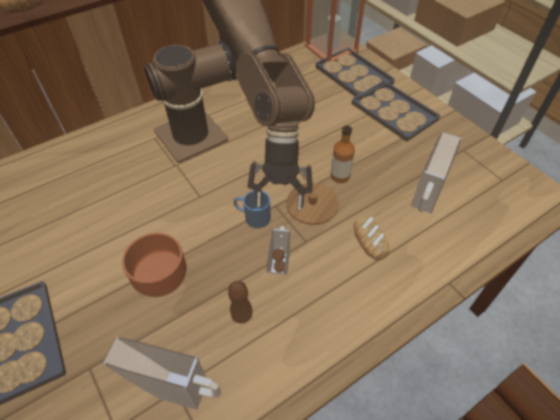

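View pics/top2.png

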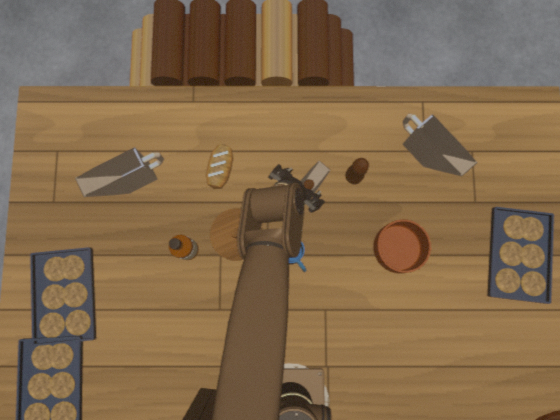

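The lid lies flat at (313,203) in the scene view. The wrist view shows the jug's rim back corners at (256,104) and (318,104) and its beak edge at (265,218)-(306,218). The open crock is at (402,247) in the top view.

```bash
python3 - <<'E'
from h import *
Z=np.load('T2.npz'); T=(Z['p'],Z['q'])
c=[at('wrist',u,v,.11,T) for u,v in((256,104),(318,104),(265,218),(306,218))]
for x in c: print(x.round(4))
b=(c[0]+c[1])/2; f=(c[2]+c[3])/2; d=f-b
print(np.linalg.norm(d),np.arctan2(d[1],d[0]),'mid',((b+f)/2-.02175*d/np.linalg.norm(d)).round(4))
for n in('top','scene'):
    im=cv2.imread(f'pics/{n}2.png'); h=cv2.cvtColor(im,cv2.COLOR_BGR2HSV)
    m=((h[...,0]<10)|(h[...,0]>172))&(h[...,1]>110)&(h[...,2]>50); m=m.astype(np.uint8)*255
    if n=='top': m[:200]=0; m[300:]=0; m[:,:350]=0; m[:,470:]=0
    else: m[:220]=0; m[310:]=0; m[:,:100]=0; m[:,200:]=0
    m=cv2.morphologyEx(m,cv2.MORPH_OPEN,np.ones((3,3)))
    k=max(cv2.findContours(m,cv2.RETR_EXTERNAL,cv2.CHAIN_APPROX_NONE)[0],key=cv2.contourArea)
    e=cv2.fitEllipse(k); print(n,e,cv2.boundingRect(k))
    pts=k[:,0,:].astype(float)
    W=np.array([at(n,u,v,.09)[:2] for u,v in pts])
    # rim circle r=75: fit to topmost/outer points
    from scipy.optimize import least_squares
    r=least_squares(lambda c:np.hypot(*(W-c).T)-.075,[.437,-.315],loss='soft_l1',f_scale=.001); print(r.x, np.abs(r.fun).mean())
E
```

```text
[ 0.5549 -0.0318  0.11  ]
[0.5841 0.0032 0.11  ]
[ 0.6546 -0.1149  0.11  ]
[ 0.6826 -0.0813  0.11  ]
0.12975831858710768 -0.7018772459573149 mid [ 0.6024 -0.0421  0.11  ]Traceback (most recent call last):
  File "<stdin>", line 13, in <module>
ValueError: max() iterable argument is empty
```

```bash
python3 - <<'E'
from h import *
from scipy.optimize import least_squares
for n,box in(('top',(360,205,450,290)),('scene',(110,225,200,305))):
    im=cv2.imread(f'pics/{n}2.png'); h=cv2.cvtColor(im,cv2.COLOR_BGR2HSV)
    print(h[250,402] if n=='top' else h[262,153])
    x0,y0,x1,y1=box
    m=(h[...,0]<12)&(h[...,1]>100); mm=np.zeros(m.shape,np.uint8); mm[y0:y1,x0:x1]=m[y0:y1,x0:x1]*255
    mm=cv2.morphologyEx(mm,cv2.MORPH_CLOSE,np.ones((5,5)));mm=cv2.morphologyEx(mm,cv2.MORPH_OPEN,np.ones((3,3)))
    k=max(cv2.findContours(mm,cv2.RETR_EXTERNAL,cv2.CHAIN_APPROX_NONE)[0],key=cv2.contourArea)
    print(n,cv2.boundingRect(k))
    W=np.array([at(n,u,v,.09)[:2] for u,v in k[:,0].astype(float)])
    r=least_squares(lambda c:np.hypot(*(W-c).T)-.075,[.437,-.315],loss='soft_l1',f_scale=.001); print(r.x, np.median(np.abs(r.fun)))
E
```

```text
[ 10 153 148]
top (375, 220, 55, 52)
[ 0.43608988 -0.31168908] 0.001689567240799536
[ 10 127 162]
scene (123, 234, 62, 62)
[ 0.45698543 -0.32065326] 0.009835894096657478
```

```bash
sed -i 's/^LID=.*/LID=np.array([.437,-.315]); CR=np.array([.438,-.314,.09]); JUG=np.array([.6,-.0405,.055]); JY=-.697/' h.py
cat >> h.py <<'E'
G=[-.005,0,.030]; A=np.radians(30)
E
python3 - <<'E'
from h import *
d=jrot(JY,0).apply([np.sin(A),0,-np.cos(A)])
p,q=tool(JUG,JY,0,A,1,G)
move_straight(p-.1*d,q,max_speed=.2)
cv2.imwrite('pics/w3.png',capture('wrist')[:,:,::-1])
move_straight(p,q,max_speed=.1); print(current_ft_force(),current_time())
cv2.imwrite('pics/s3.png',capture('scene')[150:300,180:400,::-1])
grasp(90); print(current_gripper_width(),current_ft_force(),current_time())
E
```

```text
[0.49883665 0.28463643 0.1295741 ] 13.4917
0.04625470063752514 [-0.49695875 -0.00278998  2.40616537] 13.9917
```

View pics/w3.png

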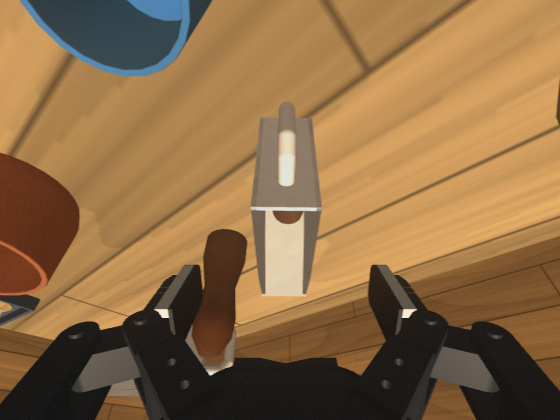

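View pics/s3.png

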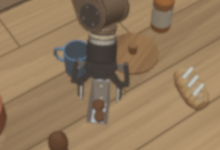

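```bash
python3 - <<'E'
from h import *
p,q=tool(JUG+[0,0,.18],JY,0,A,1,G)
move_straight(p,q,max_speed=.12); print(current_gripper_width(),current_ft_force(),current_time())
phi=np.radians(-110); u=np.array([np.cos(phi),np.sin(phi),0])
b=CR*[1,1,0]-u*.03+[0,0,.28]
p,q=tool(mid_from_beak(b,phi,0),phi,0,A,1,G); print(ik(p,q).round(2),current_qpos().round(2))
# halfway via
m2=mid_from_beak(b,phi,0); m1=JUG+[0,0,.18]
for f in(.5,1):
    p,q=tool(m1+(m2-m1)*f,JY+(phi-JY)*f,0,A,1,G); movep(p,q)
pause(.2)
print(current_time())
for n in('scene','wrist'): cv2.imwrite(f'pics/{n}4.png',capture(n)[:,:,::-1])
E
```

```text
0.04632923009525579 [-0.62200026 -0.23008966 -5.56202934] 15.6417
[-0.37 -0.02  1.96 -0.56  1.24  0.18] [-0.13 -0.07  2.   -0.38  0.8  -0.79]
16.925
```

View pics/scene4.png

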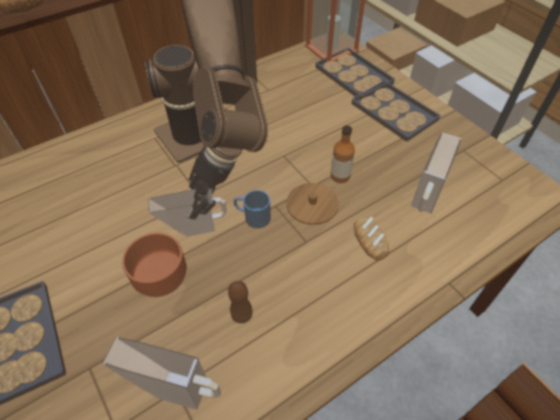

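View pics/wrist4.png

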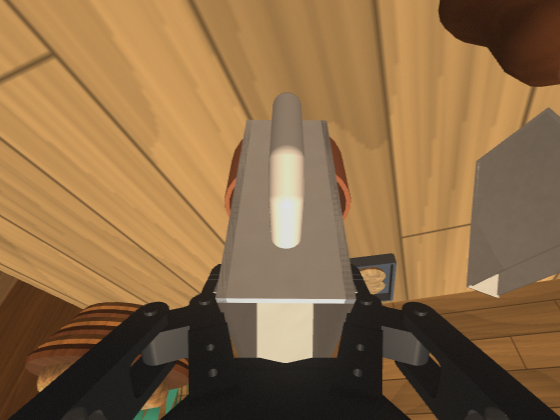

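The jug is held upright and aligned, with its beak at (152,205) above the crock (155,262). Now I tip it, first to 55 degrees.

```bash
cat >> h.py <<'E'
phi=np.radians(-110); U=np.array([np.cos(phi),np.sin(phi),0])
def pourpose(tip,h,back=.03):
    tip=np.radians(tip); b=CR*[1,1,0]-U*back+[0,0,h]
    return tool(mid_from_beak(b,phi,tip),phi,tip,A,1,G)
E
python3 - <<'E'
from h import *
for t,h in[(20,.25),(40,.20),(55,.135)]: 
    movep(*pourpose(t,h)); print(t,current_time(),current_gripper_width())
for n in('scene','top'): cv2.imwrite(f'pics/{n}5.png',capture(n)[:,:,::-1])
E
```

```text
20 17.475 0.04604577018291733
40 17.9083 0.04576175516664367
55 18.2417 0.046014688574391074
```

View pics/scene5.png

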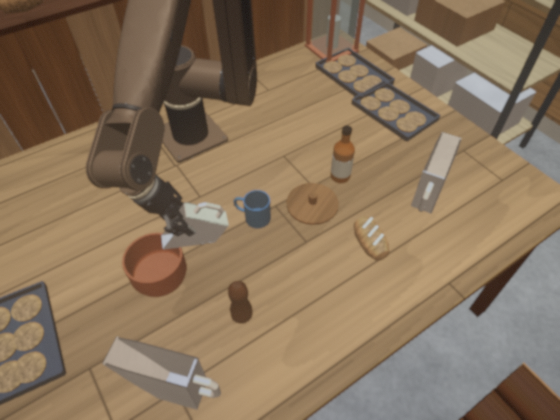

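View pics/top5.png

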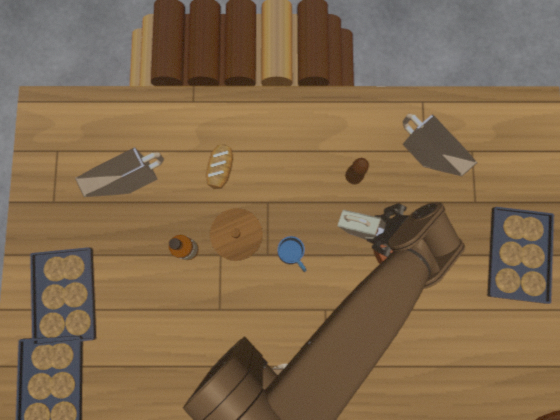

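```bash
python3 - <<'E'
from h import *
pts=[(62,.125),(68,.122),(73,.12),(78,.12),(82,.12),(86,.12)]
ims=[]
for t,h in pts:
    move_straight(*pourpose(t,h),max_speed=.04); pause(.3)
    print(t,round(current_time(),2),current_ft_force()[2].round(2))
    im=capture('scene')[180:310,90:260,::-1]; ims.append(cv2.resize(im,None,fx=1.5,fy=1.5))
cv2.imwrite('pics/pour1.png',np.vstack([np.hstack(ims[:3]),np.hstack(ims[3:])]))
E
```

```text
62 18.94 -3.81
68 19.63 -2.96
73 20.3 -2.44
78 21.0 -2.75
82 21.66 -2.89
86 22.32 -2.68
```

View pics/pour1.png

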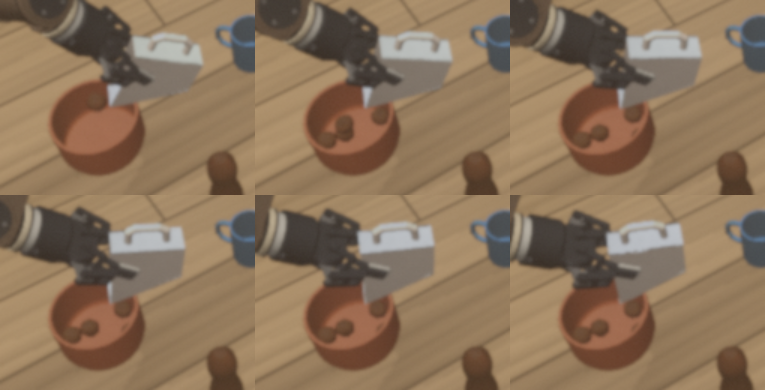

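Chestnuts come out from 62 degrees onwards, and three are clearly visible in the crock. I tip further to be sure, then raise the jug and check.

```bash
python3 - <<'E'
from h import *
for t,h in [(92,.122),(98,.125),(104,.13)]:
    move_straight(*pourpose(t,h),max_speed=.05); pause(.4)
    print(t,round(current_time(),2),current_ft_force().round(2))
for t,h in [(85,.15),(60,.19),(30,.25),(0,.29)]:
    movep(*pourpose(t,h,.05))
p,q=tool(JUG+[0,0,.18],JY,0,A,1,G)
T=(current_position(),current_ee_rot())
movep(p,q); pause(.2); print(current_time(),current_ft_force(),current_gripper_width())
for n in('scene','top','wrist'): cv2.imwrite(f'pics/{n}6.png',capture(n)[:,:,::-1])
a=cv2.imread('pics/scene6.png')[170:310,90:330]; b=cv2.imread('pics/top6.png')[140:290,270:450]
cv2.imwrite('pics/c6a.png',cv2.resize(a,None,fx=3,fy=3,interpolation=2)); cv2.imwrite('pics/c6b.png',cv2.resize(b,None,fx=3.5,fy=3.5,interpolation=2))
E
```

```text
92 23.13 [-0.23  0.48 -2.77]
98 23.91 [ 0.4   0.91 -2.68]
104 24.7 [ 0.22  0.54 -3.  ]
27.65 [ 0.27726662  0.34148247 -1.63532176] 0.046248812639232736
```

View pics/c6a.png

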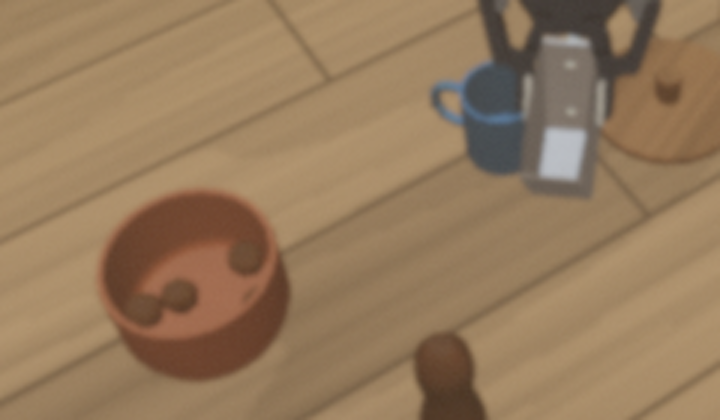

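View pics/c6b.png

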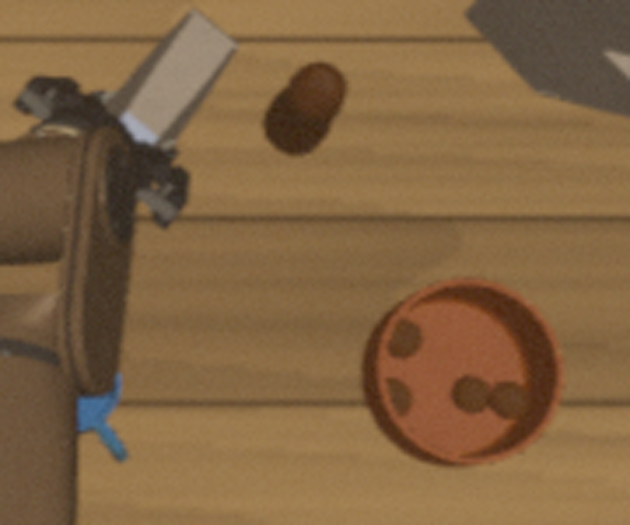

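All four chestnuts are in the crock, at crop px (403,338), (398,397), (470,394) and (508,400), and the jug is empty. I set the jug down at its original spot.

```bash
python3 - <<'E'
from h import *
p,q=tool(JUG,JY,0,A,1,G)
move_straight(p+[0,0,.012],q,max_speed=.12); f0=current_ft_force()[2]
for dz in np.arange(.008,-.007,-.002):
    move_straight(p+[0,0,dz],q,max_speed=.03); f=current_ft_force()[2]; print(round(dz,3),round(f,2))
    if f>f0+4: break
a=(capture('scene')); 
open_jaws(); pause(.3); print(current_time())
d=jrot(JY,0).apply([np.sin(A),0,-np.cos(A)])
c=current_position()
move_straight(c-.12*d,q,max_speed=.12)
movep([.40,-.05,.35],down(np.radians(-30)))
pause(.5)
cv2.imwrite('pics/rel.png',a[:,:,::-1])
for n in('scene','top'): cv2.imwrite(f'pics/{n}7.png',capture(n)[:,:,::-1])
print(current_time())
E
```

```text
0.008 -2.78
0.006 -2.83
0.004 -1.95
0.002 -3.27
0.0 0.18
-0.002 8.39
31.7083
34.4167
```

View pics/scene7.png

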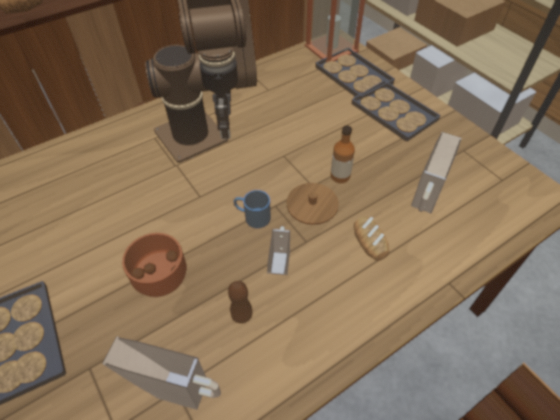

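View pics/top7.png

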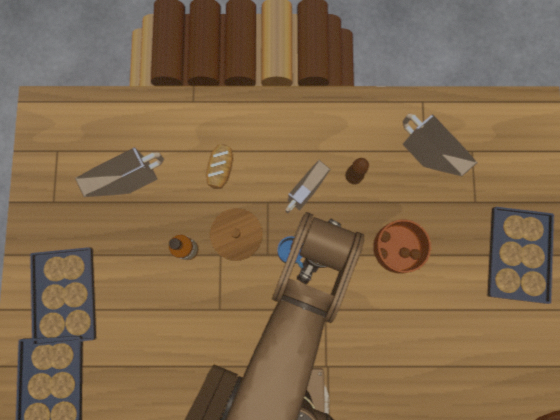

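The final views show the jug upright and empty at (280,250), the lid flat at (313,203), four chestnuts in the crock (402,247 in the top view), and every bystander where it was.

```bash
python3 -c "
from workcell import *
print(current_ft_force()); sign_off(); print(current_time())"
```

```text
[ 0.01381081  0.41392295 -0.90327627]
the job is handed in; nothing more can be done
the job is handed in; nothing more can be done
```

The job is done and handed in at about 34 s, well inside the 72 s limit.

- **Lid:** I lifted it off by its knob and laid it flat, knob up, between the mug and the bottle.
- **Pour:** I picked up the small jug by its sides, turned its beak to the crock and tipped it in steps to 104 degrees. All four chestnuts went in.
- **Jug:** I stood the empty jug upright at its original spot and moved the arm clear.

**Last checks:** The top view shows four chestnuts in the crock and an empty jug, and both views show the jug upright and the lid flat. The crock, bottle, mill, loaf and mug look where they were in the first pictures, judged by eye. The largest wrist force I read was about 8 N, when setting the jug down.

**Disagreements:**
- The wrist camera put the knob about 5 mm from my first estimate, so I corrected for it before grasping.
- One fit of the crock's position from the scene camera was off by about 2 cm because it included the crock's wall. I discarded it and used the top view.

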